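# Change the candle in the carving clamp

## Robot

A 6-joint arm with a two-finger parallel gripper is mounted at the origin on a cart in front of the work surface, level with it; the furniture and walls round the work are solid. World frame = base frame: x ahead of the robot, y to its left, z up, the work surface at z = 0. Lengths are in m, angles in degrees, forces in N, time in s.
With the tool pointing down it reaches from about 0.25 to 0.725 m from the base axis. Payload 9.7 kg.
Tool frame: the origin (TCP) lies at the very end of the fingers, on their centre line; the grasp point (between the pads) lies grasp_offset behind it (grasp_offset is the distance from the TCP to the grasp point, in m); z points along the fingers, y is the line along which they close (so a half turn about z gives the same grasp; the last joint's range is limited). The gripper opens to 85 mm and grips with 20 to 120 N. Pads are 22 mm wide; open, the fingers measure 114 mm over their backs; the gripper's body (76 mm by 85 mm) begins 54 mm behind the grasp point. The pads swing forward as they close: fully open they stand 13 mm farther back than shut.
Start: joints at [-67.437, 4.979, 10.078, 95.1, 0, 90], TCP at [0.211, -0.508, 0.201] pointing down, gripper open.
Joint ranges: [-179.16, 179.16], [-48.56, 103.87], [-65.8, 70.77], [-126.05, 130.52], [-82.76, 87.17], [-180, 180]. Speed limits (degrees/s): [127.2, 127.2, 147.25, 180, 180, 180].

## Interface

Orientations are given as [roll, pitch, yaw] about the fixed x, y, z axes, in that order (R = Rz(yaw) Ry(pitch) Rx(roll)).
In Python, from workcell import get_obs, camera, calibration, job_done, recognise, cut_out, mark_of, grasp_offset gives the robot as it stands.
- The arm moves only by the tool servo_tool, never from a script. Its argument "moves" is a list of rows, each a list of 3 entries, a list of its own where there are three numbers: the turn, a rotation vector about the tool's x, y, z in degrees, then the shift along the tool's x, y, z in m, then the opening in per cent of the stroke, from 0 (shut) to 100 (fully open). In form: [[[ax, ay, az], [x, y, z], claw], ...]. A call has 1 to 12 rows; each row shifts and turns the commanded pose from where the row before left it, along the tool's axes as they then stand; what a row does not reach is not made up. A row lasts 1/10 s, in which the tool goes at most 50 mm and 8.59 degrees, less where a joint would pass 70% of its speed; a pose out of reach is approached as far as the arm can. A call is refused whole if a number of a shift passes 0.05 or a number of a turn 8.59, either way. A call with a gripper value outside its range is refused whole. The fingers move at their own pace and stop on an object; "force" is the grip in N (left out, the last holds). Time passes only in rows, so rows that do not move let the fingers close. It gives the time, the measured TCP pose, the force, the opening and the grip force at its end, in the units of the state.
- get_obs(): the state, without advancing time (a new reading comes with each control period).
- camera(name): name is "side" or "top"; returns (picture, depth): 400x640x3 uint8, red, green, blue; 400x640 float32, m along the optical axis (not along the pixel's ray), 0 where there is no reading.
- calibration(name): a dict with "camera_matrix" (3x3 intrinsics, pixels), "R" (3x3) and "t" (3): a world point X has camera coordinates R X + t. Camera axes: x right, y down, z forward; pixel columns grow to the right and rows downward; lengths in m; the calibration is good to about 2 mm. A picture is of the moment at which its call begins. calibration takes no time and is no camera call.
- job_done(): hands the job in; it is judged then, once.
Trained networks look in the newest picture that a camera, given by its name, has taken for a name from the list of things; names that differ only in an ending like _2 or _b are one class to them, and where a whole thing is asked for, a point or a joint stands for the part that bears it (a point fixed in the world has none). Each returns a list of dicts, best first, with "score" (0 to 1); they miss things now and then, are a little off and sometimes report something else, mostly with a low value. They report only what shows in the picture. A call takes as long as a camera call. They do not tell look-alikes from the thing itself.
- recognise(name, camera): "xyz" ([x, y, z] in m, in the coordinates of the camera as it stood for that picture, good to about 4 mm: the middle of the surface that is visible of it).
- cut_out(name, camera): "mask" (400x640 bool, what is visible of it).
- mark_of(name, camera): "xyz" ([x, y, z] in m, in the coordinates of the camera as it stood for that picture, good to about 4 mm: a listed point, or the origin of a listed thing).
The state is a dict: "time": time; "q": joint angles; "qd": joint speeds; "joint_efforts": joint torques, N m; "ee_pos": TCP position; "tcp_rot": TCP orientation; "wrist_force": force on the tool from outside, world axes, zero at the start; "torque": the same for the moment, N m; "opening": finger opening in m; "grasp_force": force on a finger pad.
Only numpy, scipy, OpenCV 4.12 (cv2) and the standard library are available. Lean on these libraries where they do the work, as an engineer would, in place of code of your own. Each camera call takes 0.05 s, during which the arm holds its last target. There are 200 camera calls.

## Task

The sloping bench clamp holds a finished square candle. Push its release lever back, away from the candle, to free the jaw and slide the jaw fully home while the candle stays in the cradle, then lift the candle out and stand it upright on the dark block. Set the other square candle down in the clamp's cradle, standing square on the sloping bed against the fixed jaw at its low end, then pump the trigger until the spring pad grips it firmly, leave the trigger and lever at rest, and leave the wick spool and the brown pillar candle where they are.

Things in the scene. Friction and masses are not known exactly. Their poses are not given: they have to be found in the camera images.
- seat (a point): Centre of the cradle seat on the sloping plywood bed (300 x 100 mm, its length tilted 27 degrees), 39 mm above the table; a candle's foot is centred here. Axes: x level across the bed, y down the slope towards the fixed jaw (the way the jaw closes), z square off the bed. Open 70 mm along y with the jaw home; 60 mm along x between kerbs 8 mm high. Let go, a candle leans on the fixed jaw and stays.
- fixed_jaw (a point): Middle of the fixed jaw's gripping face at the low end of the bed, 22.5 mm from the seat along seat +y: aluminium block, 60 mm wide (seat x), 16 mm thick, top 55 mm above the bed. Axes as seat. The candle is squeezed against it.
- pad_face (a point): Middle of the face of the moving jaw's spring pad, 40 mm wide, top 48 mm above the bed; looks along seat +y. At seat y = -47.5 mm + jaw - pad (joint values). Axes as seat.
- lever_tip (a point): Push point in the middle of the release lever's black handle, 26 mm wide (seat x), 10 mm thick (seat y), from 20 mm below to 10 mm above this point. At rest it stands square off the bed, the point 100 mm above the bed, and rides with the jaw: seat y = -120.5 mm + jaw. The pivot is 74 mm below the point, on the jaw.
- trigger_pad (a point): Push point on top of the trigger's black pad, 28 mm wide (seat x), 34 mm long; the trigger slopes up and outward at the high end of the bed. It turns about an axis along seat x, 58 mm above the bed at seat y = -173.5 mm, 65 mm from the point. In a full press the point goes about 35 mm towards the bed and 6 mm outward (seat -y).
- jaw (a joint): Moving jaw, m: 0 = fully back (home), 0.045 = farthest closed. A ratchet with 5 mm teeth holds it against going back unless the release lever is pushed; one full trigger stroke advances it 10 to 15 mm.
- pad (a joint): Spring pad on the moving jaw, m: 0 = pushed by nothing, grows to 0.014 as the pad is squeezed against something (about 2.4 N at first contact, 600 N/m). Over 2 mm is a firm grip; it starts near 3.6 mm.
- lever (a joint): Release lever, rad: 0 to 0.08 at rest, 0.40 fully pushed towards seat -y (its push point then 29 mm over). Beyond about 0.13 its pawl is off the teeth; pushing on at the stop carries the whole jaw back to home. About 5 to 12 N in all; sprung, it stands up again when let go.
- trigger (a joint): Trigger, rad: 0 at rest (up), 0.55 fully pressed towards the bed; its pawl takes hold after about 0.2. A full press takes 6 to 12 N, up to 25 N when the pad is fully squeezed. A spring lifts it when let go; it must come up fully between strokes.
- done_mid (a point): Centre of the finished candle, which is clamped in the cradle at the start: square pillar 45 x 45 mm, wax 114 mm tall with a short wick on top; this point is half-way up, 57 mm above its foot, z along the candle towards the wick, x and y square to its faces. About 0.19 kg.
- candle_done: The finished candle itself; origin at the centre of its foot, axes as for done_mid.
- next_mid (a point): Centre of the other square candle, which stands upright on the table at the start: 45 x 45 mm, wax 121 mm tall with a short wick on top; this point is 60 mm above its foot, axes z towards the wick, x and y square to its faces. About 0.19 kg.
- candle_next: The other square candle itself; origin at the centre of its foot, axes as for next_mid.
- stand_top (a point): Centre of the top of the dark wooden block, 90 mm (x) by 160 mm (y) by 22 mm high, fixed on the table; z up.
- spool: Bystander: wooden spool of wick, 60 mm across, 68 mm tall; origin at the centre of its foot.
- pillar: Bystander: round brown pillar candle, 68 mm across, 97 mm tall; origin at the centre of its foot.
Mind the look-alikes: they are no part of the job. There is more than one size of the candle_next; the job needs the smallest. There is more than one size of the candle_done; the job needs the smaller.

How it is judged (in metres and radians):
On the way, in this order (a step that is already met when the one before it is completed fails the run):
1. the jaw is slid fully home (within 4 mm) with the finished candle still in the cradle (value of joint jaw below 0.004 m and x of done_mid in the frame of seat between -0.012 and 0.012 m and y of done_mid in the frame of seat between -0.02 and 0.02 m and z of done_mid in the frame of seat between 0.049 and 0.065 m and angle between the z axis of done_mid and the z axis of seat, either way round below 0.12 rad), for 0.1 s.
2. the finished candle stands released and upright on the dark block (x of done_mid in the frame of stand_top between -0.042 and 0.042 m and y of done_mid in the frame of stand_top between -0.075 and 0.075 m and z of done_mid in the frame of stand_top between 0.05 and 0.064 m and angle between done_mid's own z axis and vertical below 0.1 rad and linear speed of candle_done below 0.03 m/s and contact force between the fingers and candle_done below 0.1 N), for 0.2 s.
3. the other candle stands released in the cradle with the jaw still back (within 8 mm of home) (value of joint jaw below 0.008 m and contact force between the fingers and candle_next below 0.1 N and x of next_mid in the frame of seat between -0.012 and 0.012 m and y of next_mid in the frame of seat between -0.015 and 0.015 m and z of next_mid in the frame of seat between 0.052 and 0.068 m and angle between the z axis of next_mid and the z axis of seat, either way round below 0.12 rad), for 0.2 s.
At the end, for the whole second after the job is handed in: The next candle stands on the seat, square to the bed within 0.12 rad, within 12 mm across and 6 mm along the bed; pad squeezed over 2 mm, trigger under 0.1 and lever under 0.12 rad. The finished one is upright within 0.1 rad on the block, centre within 42 x 75 mm. Both at rest and free (all of step 2 and x of next_mid in the frame of seat between -0.012 and 0.012 m and y of next_mid in the frame of seat between -0.006 and 0.006 m and z of next_mid in the frame of seat between 0.052 and 0.068 m and angle between the z axis of next_mid and the z axis of seat, either way round below 0.12 rad and value of joint pad above 0.002 m and value of joint lever below 0.12 rad and value of joint trigger below 0.1 rad and linear speed of candle_next below 0.03 m/s); the robot touches nothing.
It fails at once if a bystander is moved by more than 30 mm (distance of any of spool, pillar from where it was at the start of the episode above 0.03 m).
It fails at once if a square candle is tipped over (angle between any of done_mid, next_mid's own z axis and vertical above 1.1 rad).
It also fails if it takes over 72 s, if anything falls off the work surface, if the arm or the gripper's body presses on something with over 40 N, if the wrist force passes 120 N, or if a joint passes its speed limit or range.

## Working session

There is one attempt and no reset: what is moved stays moved. The work goes in short steps, Python scripts to look and compute and a tool call to move; the robot and the scene stay as the last step left them, time stands still between calls to the robot, and variables do not carry over. Pictures are saved under pics/ and viewed, at most 10 in all, crops included, and the job is handed in when it is done.

Besides the shell and the picture viewer there is one more tool, called after "Request:" as name(argument=value, ...), one argument or row to a line, values as JSON. servo_tool: Moves the arm, as the interface text tells. Its arguments: {"type":"object","properties":{"moves":{"type":"array"},"force":{"type":"number"}},"required":["moves"]}

```bash
ls; mkdir -p pics; cat > h.py <<'E'
import numpy as np, cv2
from workcell import *
def world(n,p):
    c=calibration(n); return np.array(c["R"]).T@(np.array(p)-np.array(c["t"]))
def cloud(n,d):
    c=calibration(n); K=np.array(c["camera_matrix"]); v,u=np.mgrid[0:400,0:640]
    P=np.stack([(u-K[0,2])/K[0,0]*d,(v-K[1,2])/K[1,1]*d,d],-1)
    return (P-np.array(c["t"]))@np.array(c["R"])
E
python3 - <<'E'
from h import *
print(grasp_offset,get_obs())
for n in("side","top"):
    p,d=camera(n); cv2.imwrite(f"pics/{n}0.png",p[:,:,::-1]); np.save(f"{n}0.npy",d); 
    for m in ["seat","fixed_jaw","pad_face","lever_tip","trigger_pad","done_mid","next_mid","stand_top","spool","pillar"]:
        print(n,m,[(np.round(world(n,r["xyz"]),3).tolist(),round(r["score"],2)) for r in mark_of(m,n)])
print(get_obs()["time"])
E
```

```text
pics
0.0187 {'time': 0.0, 'q': array([-6.74355495e+01,  5.01073688e+00,  1.00334399e+01,  9.51014495e+01,
        3.61766738e-05,  8.99996873e+01]), 'qd': array([ 0.12886546,  0.06193562,  0.01608863,  0.07638163,  0.07264521,
       -0.02869883]), 'joint_efforts': array([ 2.45891359e-03, -5.20392680e+01,  4.64802361e+01,  1.60681171e-02,
        1.26129103e-04,  4.30378591e-06]), 'ee_pos': array([ 0.21093549, -0.50762696,  0.20017752]), 'tcp_rot': array([-1.79921253e+02, -3.66063933e-05,  2.25647631e+01]), 'wrist_force': array([0.75731756, 0.43486891, 0.29572686]), 'torque': array([-0.00280329,  0.00381254,  0.0044708 ]), 'grasp_force': 0.0, 'opening': 0.08525610904023843}
side seat [([0.469, -0.072, 0.041], 0.79), ([0.466, -0.075, 0.045], 0.19)]
side fixed_jaw [([0.463, -0.04, 0.056], 0.56)]
side pad_face []
side lever_tip [([0.476, -0.104, 0.168], 0.71)]
side trigger_pad [([0.494, -0.223, 0.229], 0.72), ([0.44, 0.247, 0.002], 0.35)]
side done_mid [([0.458, -0.044, 0.089], 0.78)]
side next_mid [([0.627, 0.048, 0.078], 0.97), ([0.369, 0.148, 0.083], 0.88), ([0.44, 0.246, 0.062], 0.65)]
side stand_top [([0.596, 0.237, 0.021], 0.58)]
side spool []
side pillar [([0.716, -0.318, -0.0], 0.84)]
top seat [([0.467, -0.072, 0.04], 0.75)]
top fixed_jaw [([0.463, -0.04, 0.057], 0.89)]
top pad_face [([0.467, -0.084, 0.077], 0.64)]
top lever_tip [([0.47, -0.104, 0.171], 0.66)]
top trigger_pad [([0.492, -0.228, 0.229], 0.77), ([0.465, -0.075, 0.041], 0.22)]
top done_mid [([0.463, -0.047, 0.092], 0.96), ([0.692, -0.142, 0.031], 0.55)]
top next_mid [([0.365, 0.144, 0.077], 0.71), ([0.626, 0.044, 0.082], 0.58), ([0.436, 0.244, 0.058], 0.57), ([0.469, -0.104, 0.17], 0.33)]
top stand_top [([0.592, 0.234, 0.023], 0.81)]
top spool [([0.737, 0.026, 0.001], 0.61)]
top pillar [([0.713, -0.319, -0.004], 0.62)]
1.1
```

```bash
sleep 1; ls pics
```

```text
side0.png
top0.png
```

View pics/side0.png

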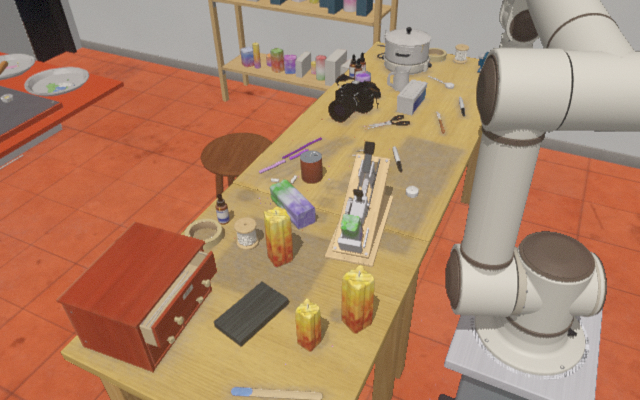

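View pics/top0.png

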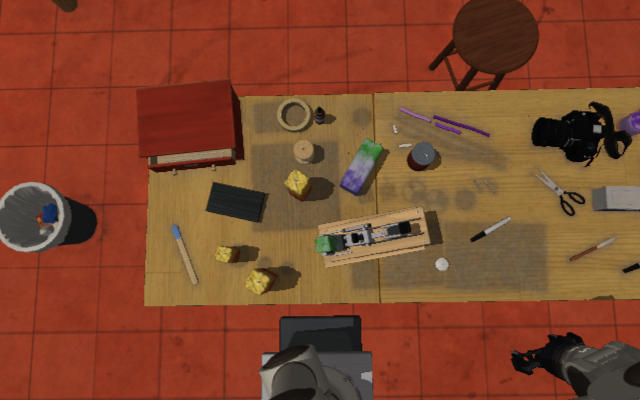

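```bash
cat > m.py <<'E'
from h import *
np.set_printoptions(precision=4,suppress=True)
C=np.concatenate([cloud(n,np.load(f"{n}0.npy")).reshape(-1,3) for n in("top",)])
S=cloud("side",np.load("side0.npy")).reshape(-1,3)
# bed
for nm,C0 in(("top",C),("side",S)):
    t27=np.tan(np.radians(27))
    for y0 in [np.radians(97+k) for k in(0,4)]:
        pass
    best=None
    R=C0[(abs(C0[:,0]-.475)<.14)&(C0[:,1]>-.35)&(C0[:,1]<.05)&(C0[:,2]>.008)&(C0[:,2]<.2)]
    # RANSAC plane with tilt 27
    rng=np.random.default_rng(0)
    for i in range(3000):
        a=R[rng.choice(len(R),3,False)]; n=np.cross(a[1]-a[0],a[2]-a[0]); l=np.linalg.norm(n)
        if l<1e-4: continue
        n/=l; n*=np.sign(n[2])
        if abs(np.degrees(np.arccos(n[2]))-27)>4: continue
        k=abs((R-a[0])@n)<.003
        if best is None or k.sum()>best.sum(): best=k
    P=R[best]; c=P.mean(0); n=np.linalg.svd(P-c)[2][2]; n*=np.sign(n[2])
    d=np.array([n[0],n[1]])/np.hypot(n[0],n[1])
    ey=np.array([d[0]*n[2],d[1]*n[2],-np.hypot(n[0],n[1])]); ex=np.cross(ey,n)
    q=np.c_[(P-c)@ex,(P-c)@ey].astype(np.float32)
    r=cv2.minAreaRect(q); print(nm,"bed",len(P),"tilt",np.degrees(np.arccos(n[2])),"az",np.degrees(np.arctan2(d[1],d[0])),r, "ctr",c+ex*r[0][0]+ey*r[0][1])
    for name,x,y,h,rad,tol in(("next",.44,.246,.121,.045,.007),("stand",.594,.236,.022,.13,.005)):
        P=C0[(np.hypot(C0[:,0]-x,C0[:,1]-y)<rad)&(abs(C0[:,2]-h)<tol)]
        print(name,len(P),P.mean(0),cv2.minAreaRect(P[:,:2].astype(np.float32)))
    # side wall extents of next
    P=C0[(np.hypot(C0[:,0]-.44,C0[:,1]-.246)<.06)&(C0[:,2]>.02)]
    print("next zmax",np.percentile(P[:,2],[90,95,99]),cv2.minAreaRect(P[:,:2].astype(np.float32)))
E
python3 m.py; python3 -c "
from h import *
for n in('top','side'):
    c=calibration(n);print(n,-np.array(c['R']).T@np.array(c['t']))
t=cv2.imread('pics/top0.png')[170:300,180:450];s=cv2.imread('pics/side0.png')[130:360,280:420]
cv2.imwrite('pics/c0.png',np.hstack([cv2.resize(t,(500,500*130//270*1)),np.zeros((240,10,3),np.uint8),cv2.resize(s,(146,240))]) if 0 else cv2.resize(s,(420,600)[0:2]) if 0 else cv2.resize(t,None,fx=2.9,fy=2.9,interpolation=2))
"
```

```text
top bed 1818 tilt 27.086139584546565 az 98.2245390685534 ((0.03711552545428276, 0.03516288101673126), (0.19409680366516113, 0.3180849552154541), 1.4201937913894653) ctr [ 0.5164 -0.1523  0.0843]
next 199 [0.4374 0.246  0.1182] ((0.4371773302555084, 0.2458530217409134), (0.04192734509706497, 0.041179850697517395), 75.17789459228516)
stand 1512 [0.5925 0.2368 0.0224] ((0.5930052995681763, 0.237288698554039), (0.15996015071868896, 0.09007756412029266), 76.62796020507812)
next zmax [0.1205 0.1216 0.1229] ((0.4374234974384308, 0.24542194604873657), (0.042831216007471085, 0.04165748879313469), 76.45793914794922)
side bed 1372 tilt 27.527480072723243 az 99.48572940727448 ((0.013548441231250763, 0.005087077617645264), (0.12428107857704163, 0.3206545412540436), 2.1715729236602783) ctr [ 0.4857 -0.1537  0.0814]
next 270 [0.4377 0.2493 0.1179] ((0.43674781918525696, 0.24919436872005463), (0.04314981400966644, 0.04129450395703316), 75.9749755859375)
stand 2116 [0.5934 0.2434 0.0221] ((0.5945624113082886, 0.2390015721321106), (0.16236364841461182, 0.09421433508396149), 77.04960632324219)
next zmax [0.1186 0.1197 0.1212] ((0.4368553161621094, 0.24961337447166443), (0.04416700452566147, 0.04149807244539261), 75.04325866699219)
top [ 0.41512177 -0.03580592  1.28100189]
side [0.08989255 0.87009135 0.98114718]
```

View pics/c0.png

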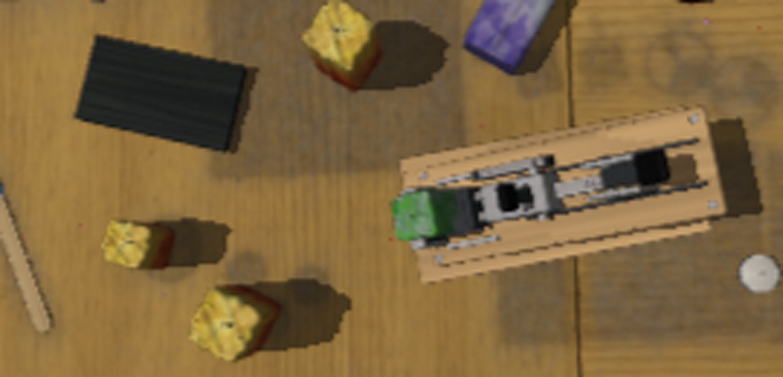

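```bash
cat >> h.py <<'E'
from scipy.spatial.transform import Rotation as Ro
np.set_printoptions(precision=4,suppress=True)
AZ=np.radians(99);T=np.radians(27);SEAT=np.array([.467,-.072,.039])
d=np.array([np.cos(AZ),np.sin(AZ),0]);Z=np.array([0,0,1.])
ey=d*np.cos(T)-Z*np.sin(T);ez=d*np.sin(T)+Z*np.cos(T);ex=np.cross(ey,ez)
RS=Ro.from_matrix(np.c_[ey,ex,-ez])          # tool square to bed
def RV(yaw): return Ro.from_euler("xyz",[180,0,yaw],degrees=True)
def sp(x,y,z): return SEAT+x*ex+y*ey+z*ez
def to_seat(p): p=np.array(p)-SEAT; return np.array([p@ex,p@ey,p@ez])
def pose():
    o=get_obs(); return o["ee_pos"],Ro.from_euler("xyz",o["tcp_rot"],degrees=True)
def plan(*goals,start=None):
    """goals: (pos, Rot, n); print rows rotvec deg, shift mm in tool axes"""
    p,R=start or pose()
    for g,Rg,n in goals:
        w=(R.inv()*Rg).as_rotvec(degrees=True)/n; dp=(g-p)/n
        print("->",g,"turn/row",w,"n",n)
        for i in range(n):
            print("  ",np.round(R.inv().apply(dp),4).tolist()); R=R*Ro.from_rotvec(w,degrees=True)
        p,R=g,Rg
    return p,R
E
python3 - <<'E'
from h import *
p=sp(0,-.055,.19)
print(RS.as_euler("xyz",degrees=True))
plan((np.array([.34,-.25,.31]),RV(60),7),(p,RS,7),(sp(0,-.055,.085),RS,3))
C=cloud("top",np.load("top0.npy")).reshape(-1,3)
for x,y in((.627,.048),(.369,.148),(.44,.246)):
    P=C[(np.hypot(C[:,0]-x,C[:,1]-y)<.06)&(C[:,2]>.08)]; print(P[:,2].max(),cv2.minAreaRect(P[:,:2].astype(np.float32)))
E
```

```text
[180.  27.  99.]
-> [ 0.34 -0.25  0.31] turn/row [ 0.0001 -0.     -5.3481] n 7
   [0.0311, -0.027, -0.0156]
   [0.0335, -0.0239, -0.0156]
   [0.0356, -0.0207, -0.0156]
   [0.0374, -0.0173, -0.0156]
   [0.0388, -0.0137, -0.0156]
   [0.0399, -0.0101, -0.0156]
   [0.0407, -0.0063, -0.0156]
-> [ 0.4612 -0.0352  0.2333] turn/row [-1.3124 -3.706  -5.4663] n 7
   [0.0352, -0.0004, 0.011]
   [0.0357, 0.0028, 0.0087]
   [0.0358, 0.0061, 0.0065]
   [0.0354, 0.0093, 0.0043]
   [0.0346, 0.0126, 0.0023]
   [0.0333, 0.0158, 0.0005]
   [0.0316, 0.0189, -0.0012]
-> [ 0.4686 -0.0823  0.1397] turn/row [0. 0. 0.] n 3
   [0.0, 0.0, 0.035]
   [0.0, 0.0, 0.035]
   [0.0, 0.0, 0.035]
0.16917234261848854 ((0.6266825795173645, 0.042592696845531464), (0.05621813237667084, 0.05592631921172142), 54.5850715637207)
0.1658229300682798 ((0.36294159293174744, 0.14789782464504242), (0.0558323860168457, 0.05516425520181656), 60.43746566772461)
0.1283290617304012 ((0.4373995363712311, 0.24557748436927795), (0.04234638810157776, 0.0417504608631134), 75.17789459228516)
```

Request:
servo_tool(
  moves=[
    [[0,0,-5.35],[0.031,-0.027,-0.0156],0],
    [[0,0,-5.35],[0.0335,-0.024,-0.0156],0],
    [[0,0,-5.35],[0.0356,-0.0207,-0.0156],0],
    [[0,0,-5.35],[0.0374,-0.0173,-0.0156],0],
    [[0,0,-5.35],[0.0388,-0.0137,-0.0156],0],
    [[0,0,-5.35],[0.04,-0.01,-0.0156],0],
    [[0,0,-5.35],[0.0407,-0.0063,-0.0156],0],
    [[0,0,0],[0,0,0],0],
  ],
)

```text
time: 1.9
ee_pos: [0.3416, -0.2469, 0.3125]
tcp_rot: [179.8, -0.0, 60.5]
wrist_force: [0.6, 0.2, 0.5]
opening: -0.0
grasp_force: 0.0
```

Request:
servo_tool(
  moves=[
    [[-1.31,-3.7,-5.47],[0.0352,0,0.011],0],
    [[-1.31,-3.7,-5.47],[0.0357,0.0028,0.0087],0],
    [[-1.31,-3.7,-5.47],[0.0358,0.006,0.0065],0],
    [[-1.31,-3.7,-5.47],[0.0354,0.0093,0.0043],0],
    [[-1.31,-3.7,-5.47],[0.0346,0.0126,0.0023],0],
    [[-1.31,-3.7,-5.47],[0.0333,0.0158,0.0005],0],
    [[-1.31,-3.7,-5.47],[0.0316,0.0189,-0.0012],0],
    [[0,0,0],[0,0,0],0],
    [[0,0,0],[0,0,0],0],
  ],
)

```text
time: 2.8
ee_pos: [0.461, -0.0348, 0.2326]
tcp_rot: [-179.9, 27.0, 99.2]
wrist_force: [-0.5, -1.0, -0.5]
opening: 0.0003
grasp_force: 0.0
```

```bash
python3 - <<'E'
from h import *
o=get_obs();print(o["time"],o["ee_pos"],o["tcp_rot"],to_seat(o["ee_pos"]),o["q"],o["opening"])
plan((sp(0,-.055,.085),RS,3))
E
```

```text
2.8 [ 0.461  -0.0348  0.2326] [-179.8869   26.9517   99.1745] [-0.0001 -0.0543  0.1896] [ 13.6356  -7.6681  -2.6207  97.4385 -26.8536  95.0591] 0.0002701329860962012
-> [ 0.4686 -0.0823  0.1397] turn/row [-0.0113 -0.016   0.0519] n 3
   [-0.0003, 0.0001, 0.0349]
   [-0.0003, 0.0001, 0.0349]
   [-0.0002, 0.0, 0.0349]
```

Request:
servo_tool(
  moves=[
    [[0,0,0],[0,0,0.035],0],
    [[0,0,0],[0,0,0.035],0],
    [[0,0,0],[0,0,0.035],0],
    [[0,0,0],[-0.007,0,0],0],
    [[0,0,0],[-0.01,0,0],0],
    [[0,0,0],[-0.01,0,0],0],
    [[0,0,0],[-0.01,0,0],0],
    [[0,0,0],[-0.008,0,0],0],
    [[0,0,0],[-0.008,0,0],0],
    [[0,0,0],[0,0,0],0],
  ],
)

```text
time: 3.8
ee_pos: [0.4763, -0.1298, 0.1647]
tcp_rot: [179.9, 27.0, 99.0]
wrist_force: [0.2, 0.5, -0.1]
opening: -0.0002
grasp_force: 0.0
```

Request:
servo_tool(
  moves=[
    [[0,0,0],[-0.005,0,0],0],
    [[0,0,0],[-0.005,0,0],0],
    [[0,0,0],[-0.004,0,0],0],
    [[0,0,0],[0,0,0],0],
  ],
)

```text
time: 4.2
ee_pos: [0.478, -0.1418, 0.1704]
tcp_rot: [180.0, 27.0, 99.0]
wrist_force: [-0.0, 0.0, -0.1]
opening: -0.0001
grasp_force: 0.0
```

```bash
python3 - <<'E'
from h import *
o=get_obs();print(o["time"],to_seat(o["ee_pos"]),o["wrist_force"],o["wrist_force"]@ey,o["wrist_force"]@ez)
p,_=camera("side"); cv2.imwrite("pics/s1.png",cv2.resize(p[120:290,290:450,::-1],None,fx=3.5,fy=3.5,interpolation=2))
for m in("lever_tip","done_mid","pad_face"): print(m,[(to_seat(world("side",r["xyz"])),r["score"]) for r in mark_of(m,"side")][:2])
E
```

```text
4.2 [-0.0001 -0.1226  0.085 ] [-0.03   0.015 -0.082] 0.05465809162407782 -0.06418846605582768
lever_tip [(array([ 0.0012, -0.0855,  0.0999]), 0.65)]
done_mid [(array([-0.0044,  0.0028,  0.0596]), 0.87)]
pad_face []
```

View pics/s1.png

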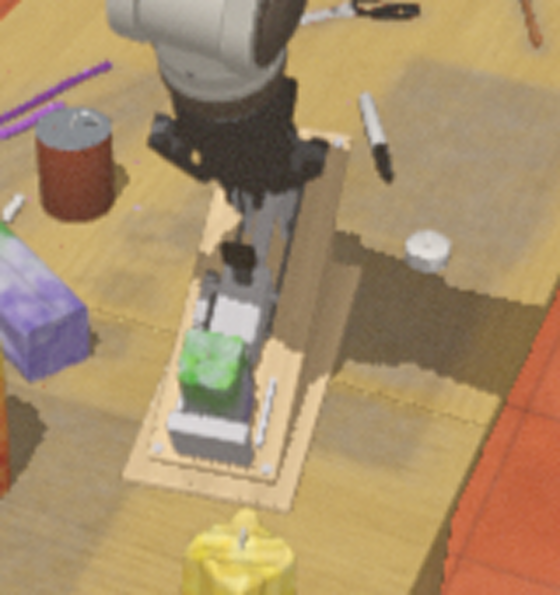

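```bash
python3 - <<'E'
from h import *
I=np.zeros((300,460,3),np.uint8)
for n,c in(("top",(0,255,0)),("side",(0,0,255))):
    p,d=camera(n)
    if n=="top": q=p
    P=cloud(n,d).reshape(-1,3)-SEAT; s=np.c_[P@ex,P@ey,P@ez]; ok=(abs(s[:,0])<.022)&(d.ravel()>0)
    for x,y,z in s[ok]:
        u,v=int((y+.33)*1000),int(290-z*1000)
        if 0<=u<460 and 0<=v<300: I[v,u]=c
T=cv2.resize(q[190:290,300:450,::-1],(460,306),interpolation=2)
for k in range(-300,101,50): cv2.line(I,(k+330,285),(k+330,299),(255,255,255),1)
cv2.imwrite("pics/prof.png",np.vstack([I,T])[:600])
E
```

```text
(no output)
```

View pics/prof.png

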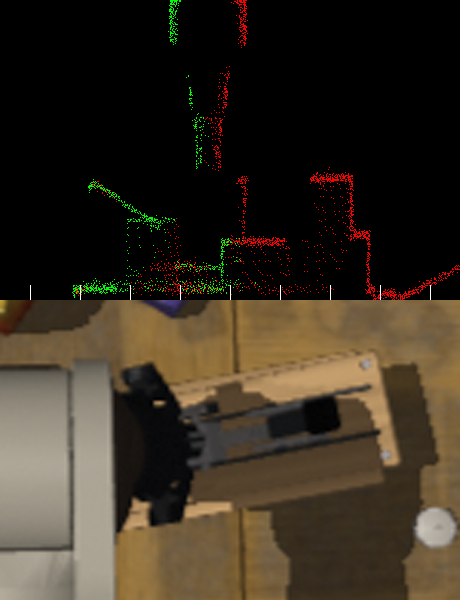

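```bash
python3 - <<'E'
from h import *
for n in("top","side"):
    C=cloud(n,np.load(f"{n}0.npy")).reshape(-1,3)
    P=C[(np.hypot(C[:,0]-.211,C[:,1]+.508)<.09)&(C[:,2]>.05)]
    if len(P): print(n,len(P),np.histogram(P[:,2],np.arange(.1,.5,.02)),P[P[:,2]<P[:,2].min()+.02].mean(0))
p,d=camera("top"); P=cloud("top",d).reshape(-1,3)-SEAT; s=np.c_[P@ex,P@ey,P@ez]
k=(abs(s[:,0])<.03)&(s[:,1]>-.15)&(s[:,1]<-.1)&(s[:,2]>.08)&(s[:,2]<.2)
for a in np.arange(.08,.2,.01):
    q=s[k&(abs(s[:,2]-a)<.005)]
    if len(q): print(round(a,3),len(q),q.min(0),q.max(0))
E
```

```text
top 5280 (array([  0,   0,   0,   0,   0,   0,   0,  34,  50,  97, 216, 176, 256,
       163, 202, 194, 197, 259, 212]), array([0.1 , 0.12, 0.14, 0.16, 0.18, 0.2 , 0.22, 0.24, 0.26, 0.28, 0.3 ,
       0.32, 0.34, 0.36, 0.38, 0.4 , 0.42, 0.44, 0.46, 0.48])) [ 0.2181 -0.5082  0.2557]
side 1523 (array([  0,   0,   0,   0,   0,   0,   0,   0,   0,   0,   0,   0,   0,
         0,   0,   0,   1,  85, 229]), array([0.1 , 0.12, 0.14, 0.16, 0.18, 0.2 , 0.22, 0.24, 0.26, 0.28, 0.3 ,
       0.32, 0.34, 0.36, 0.38, 0.4 , 0.42, 0.44, 0.46, 0.48])) [ 0.2179 -0.4837  0.4539]
0.12 6 [-0.006  -0.1329  0.1177] [ 0.01   -0.1278  0.1245]
0.13 13 [-0.0141 -0.134   0.1252] [ 0.0101 -0.1225  0.1345]
0.14 19 [-0.0125 -0.1347  0.1351] [ 0.013  -0.1278  0.1445]
0.15 12 [-0.0123 -0.1348  0.146 ] [ 0.0047 -0.122   0.1549]
0.16 17 [-0.019  -0.136   0.1554] [ 0.018  -0.1277  0.1646]
0.17 62 [-0.0297 -0.1371  0.1651] [ 0.0298 -0.1187  0.175 ]
0.18 19 [-0.0287 -0.1395  0.1751] [ 0.0298 -0.1289  0.1847]
0.19 13 [-0.017  -0.1406  0.1859] [ 0.0299 -0.1317  0.1942]
```

Request:
servo_tool(
  moves=[
    [[0,0,0],[0,0,-0.01],0],
    [[0,0,0],[0.034,0,0],0],
    [[0,0,0],[0.034,0,0],0],
    [[0,0,0],[0,0,0],0],
    [[0,0,0],[0,0,0.02],0],
    [[0,0,0],[0,0,0.02],0],
    [[0,0,0],[0,0,0],0],
    [[0,0,0],[-0.01,0,0],0],
    [[0,0,0],[-0.01,0,0],0],
    [[0,0,0],[-0.008,0,0],0],
    [[0,0,0],[0,0,0],0],
  ],
)

```text
time: 5.65
ee_pos: [0.4751, -0.1204, 0.1269]
tcp_rot: [179.9, 27.0, 98.9]
wrist_force: [-0.4, 2.6, 0.6]
opening: 0.0001
grasp_force: 1.0
```

```bash
cat > st.py <<'E'
from h import *
o=get_obs();print(o["time"],"seat",to_seat(o["ee_pos"]),"F ey,ez",o["wrist_force"]@ey,o["wrist_force"]@ez,o["opening"],o["grasp_force"])
E
python3 st.py
```

```text
5.65 seat [ 0.0004 -0.0836  0.056 ] F ey,ez 2.079902889108567 1.7068619228173092 8.328570943154499e-05 0.9609571855980903
```

Contact with the lever. Keep pushing.

Request:
servo_tool(
  moves=[
    [[0,0,0],[-0.008,0,0],0],
    [[0,0,0],[-0.008,0,0],0],
    [[0,0,0],[-0.008,0,0],0],
    [[0,0,0],[-0.008,0,0],0],
    [[0,0,0],[-0.006,0,0],0],
    [[0,0,0],[0,0,0],0],
  ],
)

```text
time: 6.25
ee_pos: [0.4797, -0.1539, 0.1428]
tcp_rot: [180.0, 27.0, 99.0]
wrist_force: [-0.2, 4.2, -2.1]
opening: 0.0
grasp_force: 1.4
```

```bash
python3 st.py
```

```text
6.25 seat [-0.0003 -0.121   0.0549] F ey,ez 4.69351620541049 0.02574144970746285 3.447851562759936e-05 1.389312967658043
```

Request:
servo_tool(
  moves=[
    [[0,0,0],[-0.004,0,0],0],
    [[0,0,0],[-0.004,0,0],0],
    [[0,0,0],[0,0,0],0],
  ],
)

```text
time: 6.55
ee_pos: [0.4808, -0.1604, 0.1462]
tcp_rot: [-180.0, 27.0, 99.0]
wrist_force: [0.3, 3.0, -1.8]
opening: 0.0005
grasp_force: 1.4
```

```bash
python3 st.py
```

```text
6.55 seat [-0.0002 -0.1284  0.0549] F ey,ez 3.382598288887951 -0.2793347447716937 0.0004883066442279928 1.4438328053802252
```

Request:
servo_tool(
  moves=[
    [[0,0,0],[-0.003,0,0],0],
    [[0,0,0],[-0.003,0,0],0],
    [[0,0,0],[0,0,0],0],
  ],
)

```text
time: 6.85
ee_pos: [0.4814, -0.1641, 0.1478]
tcp_rot: [-179.9, 26.7, 99.1]
wrist_force: [-1.4, 13.8, -4.2]
opening: 0.0001
grasp_force: 6.5
```

```bash
python3 st.py
```

```text
6.85 seat [-0.0002 -0.1324  0.0546] F ey,ez 14.263087682395897 2.539662063551236 0.00012993627257611618 6.495258696377277
```

Request:
servo_tool(
  moves=[
    [[0,0,0],[0.02,0,0],0],
    [[0,0,0],[0.025,0,0],0],
    [[0,0,0],[0.02,0,0],0],
    [[0,0,0],[0,0,-0.04],0],
    [[0,0,0],[0,0,-0.045],100],
    [[0,0,0],[0.03,0,-0.045],100],
    [[0,0,0],[0.025,0,-0.02],100],
    [[0,0,0],[0,0,0],100],
  ],
)

```text
time: 7.65
ee_pos: [0.4557, 0.0062, 0.2279]
tcp_rot: [179.8, 27.0, 99.1]
wrist_force: [0.3, -0.9, -1.9]
opening: 0.0578
grasp_force: 0.0
```

```bash
python3 st.py; cat > prof.py <<'E'
from h import *
import sys
cams=sys.argv[2].split(","); h=float(sys.argv[3])
I=np.zeros((360,460,3),np.uint8)
for n in cams:
    p,d=camera(n); c={"top":(0,255,0),"side":(0,0,255)}[n]
    P=cloud(n,d).reshape(-1,3)-SEAT; s=np.c_[P@ex,P@ey,P@ez]; ok=(abs(s[:,0])<h)&(d.ravel()>0)
    u=((s[:,1]+.33)*1000).astype(int);v=(350-s[:,2]*1000).astype(int);ok&=(u>=0)&(u<460)&(v>=0)&(v<360)
    I[v[ok],u[ok]]=c
    for m in("lever_tip","done_mid","next_mid","pad_face","seat"): print(n,m,[(to_seat(world(n,r["xyz"])),round(r["score"],2)) for r in mark_of(m,n)][:1])
    # lever front face
    k=(abs(s[:,0])<.012)&(s[:,2]>.09)&(s[:,2]<.109)&(s[:,1]<-.06)&(s[:,1]>-.16); print("lever pts",k.sum(),np.median(s[k],0))
    k=(abs(s[:,0])<.02)&(s[:,2]>.08)&(s[:,2]<.11)&(abs(s[:,1])<.035); print("candle pts",k.sum(),s[k].min(0),s[k].max(0)) if k.sum() else 0
    # lowest finger points
    k=(abs(s[:,0])>.03)&(abs(s[:,0])<.06)&(abs(s[:,1]-to_seat(get_obs()["ee_pos"])[1])<.03)&(s[:,2]>.05); print("fing zmin",s[k][:,2].min() if k.sum() else None)
for k in range(-300,101,50): cv2.line(I,(k+330,345),(k+330,359),(255,255,255),1)
cv2.imwrite(sys.argv[1],I)
E
python3 prof.py pics/p2.png side,top .022
```

```text
7.65 seat [ 0.001  -0.0153  0.2042] F ey,ez -0.006255004459486264 -2.094064197854016 0.057756063791649326 0.0
side lever_tip [(array([ 0.0031, -0.116 ,  0.096 ]), 0.41)]
side done_mid [(array([-0.0055,  0.0018,  0.0574]), 0.97)]
side next_mid [(array([0.1762, 0.0631, 0.0753]), 0.89)]
side pad_face [(array([-0.0002, -0.0501,  0.0257]), 0.62)]
side seat [(array([ 0.0026, -0.0017, -0.0023]), 0.63)]
lever pts 1 [-0.0052 -0.116   0.1063]
candle pts 114 [-0.0198 -0.023   0.0807] [0.0198 0.024  0.11  ]
fing zmin 0.23919580976306914
top lever_tip [(array([-0.0022, -0.1184,  0.1018]), 0.57)]
top done_mid [(array([ 0.2103, -0.0922, -0.0572]), 0.78)]
top next_mid [(array([0.1757, 0.0629, 0.0785]), 0.92)]
top pad_face [(array([-0.0033, -0.0558,  0.0283]), 0.41)]
top seat [(array([-0.0018, -0.0028,  0.0015]), 0.98)]
lever pts 34 [-0.0003 -0.1242  0.1018]
candle pts 93 [-0.0198 -0.0238  0.0802] [0.0189 0.0166 0.11  ]
fing zmin 0.24638727336152413
```

View pics/p2.png

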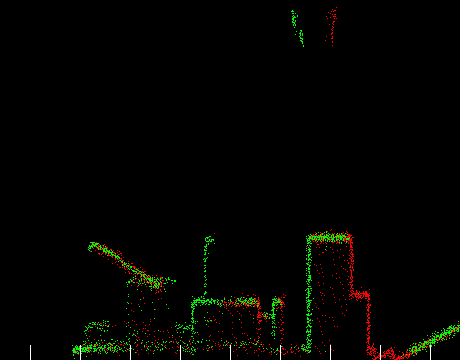

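Request:
servo_tool(
  moves=[
    [[0,0,0],[0.015,0,0],100],
    [[0,0,0],[0,-0.002,0],100],
    [[0,0,0],[0,0,0.04],100],
    [[0,0,0],[0,0,0.045],100],
    [[0,0,0],[0,0,0.04],100],
    [[0,0,0],[0,0,0.03],100],
    [[0,0,0],[0,0,0.019],100],
    [[0,0,0],[0,0,0],100],
  ],
)

```text
time: 9.05
ee_pos: [0.4615, -0.0625, 0.0623]
tcp_rot: [-179.8, 27.0, 99.1]
wrist_force: [0.6, 0.1, -0.1]
opening: 0.0853
grasp_force: 0.0
```

```bash
python3 st.py;  python3 - <<'E'
from h import *
p,d=camera("side"); q,e=camera("top")
cv2.imwrite("pics/g1.png",np.hstack([cv2.resize(p[120:270,300:450,::-1],(380,380),interpolation=2),cv2.resize(q[170:320,260:410,::-1],(380,380),interpolation=2)]))
for n,dd in(("side",d),("top",e)):
    P=cloud(n,dd).reshape(-1,3)-SEAT; s=np.c_[P@ex,P@ey,P@ez]
    k=(abs(s[:,0])>.03)&(abs(s[:,0])<.065)&(abs(s[:,1])<.03)&(s[:,2]>.03)&(s[:,2]<.3)
    print(n,k.sum(),np.percentile(s[k][:,2],[0,2,10]))
    k=(abs(s[:,0])<.03)&(abs(s[:,1])<.02)&(s[:,2]>.07)&(s[:,2]<.112)
    if k.sum(): print(k.sum(),s[k].min(0),s[k].max(0))
E
```

```text
9.05 seat [-0.004  -0.0014  0.0254] F ey,ez 0.06289886896641332 -0.08332959469436611 0.08525241079513031 0.0
side 609 [0.068  0.0805 0.1134]
74 [-0.0215 -0.0043  0.0715] [0.0206 0.0198 0.1119]
top 564 [0.0748 0.0838 0.1158]
67 [-0.0227 -0.02    0.0706] [ 0.0192 -0.0012  0.112 ]
```

View pics/g1.png

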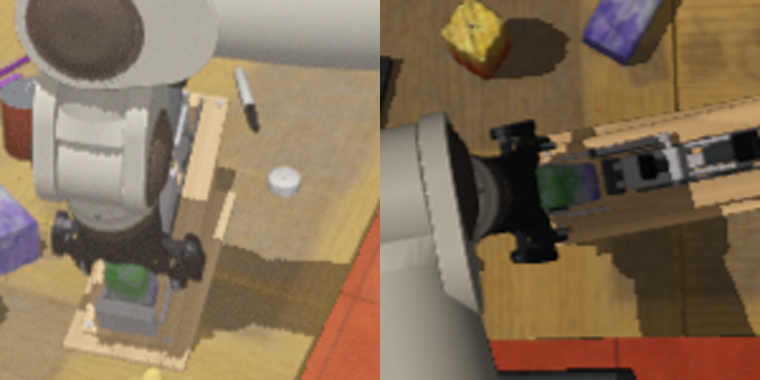

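Request:
servo_tool(
  force=35,
  moves=[
    [[0,0,0],[0,0.003,0],60],
    [[0,0,0],[0,0,0],45],
    [[0,0,0],[0,0,0],30],
    [[0,0,0],[0,0,0],30],
    [[0,0,0],[0,0,0],30],
    [[0,0,0],[0,0,0],30],
  ],
)

```text
time: 9.75
ee_pos: [0.4663, -0.0604, 0.0651]
tcp_rot: [179.9, 27.0, 99.0]
wrist_force: [-2.3, 2.4, 5.6]
opening: 0.0435
grasp_force: 35.9
```

```bash
python3 st.py
```

```text
9.75 seat [ 0.0012 -0.0015  0.0285] F ey,ez -0.12330970293956049 6.198461464766309 0.04349378459930029 35.87907627224922
```

Request:
servo_tool(
  moves=[
    [[0,0,0],[0,0,-0.01],30],
    [[0,0,0],[0,0,-0.02],30],
    [[0,0,0],[0,0,-0.035],30],
    [[0,0,0],[0,0,-0.04],30],
    [[0,0,0],[0,0,-0.02],30],
    [[0,0,0],[0,0,0],30],
  ],
)

```text
time: 10.35
ee_pos: [0.4582, -0.0032, 0.1784]
tcp_rot: [179.8, 26.9, 99.0]
wrist_force: [0.3, -0.3, -1.3]
opening: 0.0431
grasp_force: 36.1
```

```bash
python3 st.py; python3 - <<'E'
from h import *
print(pose()[0])
a=plan((np.array([.50,.09,.2]),RV(99),5),(np.array([.58,.234,.11]),RV(99),5),(np.array([.58,.234,.058]),RV(99),2))
E
```

```text
10.35 seat [ 0.0021 -0.0015  0.1556] F ey,ez 0.251370237713108 -1.3030866135993027 0.04314709221275035 36.13710888661444
[ 0.4582 -0.0032  0.1784]
-> [0.5  0.09 0.2 ] turn/row [0.0493 5.3815 0.0162] n 5
   [0.0133, 0.0112, -0.0116]
   [0.0143, 0.0112, -0.0103]
   [0.0152, 0.0112, -0.0089]
   [0.016, 0.0112, -0.0074]
   [0.0166, 0.0112, -0.0059]
-> [0.58  0.234 0.11 ] turn/row [0. 0. 0.] n 5
   [0.0259, 0.0203, 0.018]
   [0.0259, 0.0203, 0.018]
   [0.0259, 0.0203, 0.018]
   [0.0259, 0.0203, 0.018]
   [0.0259, 0.0203, 0.018]
-> [0.58  0.234 0.058] turn/row [0. 0. 0.] n 2
   [0.0, -0.0, 0.026]
   [0.0, -0.0, 0.026]
```

Request:
servo_tool(
  moves=[
    [[0.05,5.38,0],[0.0133,0.0112,-0.0116],30],
    [[0.05,5.38,0],[0.0143,0.0112,-0.0103],30],
    [[0.05,5.38,0],[0.0152,0.0112,-0.0089],30],
    [[0.05,5.38,0],[0.016,0.0112,-0.0074],30],
    [[0.05,5.38,0],[0.0166,0.0112,-0.0059],30],
    [[0,0,0],[0.026,0.0203,0.018],30],
    [[0,0,0],[0.026,0.0203,0.018],30],
    [[0,0,0],[0.026,0.0203,0.018],30],
    [[0,0,0],[0.026,0.0203,0.018],30],
    [[0,0,0],[0.026,0.0203,0.018],30],
    [[0,0,0],[0,0,0],30],
    [[0,0,0],[0,0,0],30],
  ],
)

```text
time: 11.55
ee_pos: [0.5779, 0.2323, 0.1042]
tcp_rot: [-179.5, 0.1, 99.0]
wrist_force: [0.9, -0.5, -1.3]
opening: 0.0435
grasp_force: 36.6
```

```bash
python3 - <<'E'
from h import *
print(pose()[0],get_obs()["tcp_rot"])
for n in("side","top"):
    p,d=camera(n); C=cloud(n,d); 
    print([(world(n,r["xyz"]),r["score"]) for r in mark_of("done_mid",n)][:2])
    for r in cut_out("done_mid",n)[:2]:
        P=C[r["mask"]&(d>0)]; print(n,r["score"],len(P),np.percentile(P,[1,50,99],axis=0).tolist())
E
```

```text
[0.5779 0.2323 0.1042] [-179.5496    0.1192   99.0286]
[(array([0.5735, 0.2323, 0.1326]), 0.88), (array([ 0.6943, -0.141 ,  0.0355]), 0.81)]
side 0.9 1243 [[0.60973763343688, -0.1896772411734322, 0.004439724535787717], [0.6701927379933792, -0.11987033001153832, 0.05803049430585958], [0.7657769825490581, -0.0744712562872255, 0.06590143149648608]]
side 0.62 872 [[0.5533460311699628, 0.21486466593209433, 0.07590907346524163], [0.5698048816856933, 0.2528229727938785, 0.1398203706900208], [0.5942793866442794, 0.2590598993316577, 0.19003632543201382]]
[(array([ 0.6906, -0.1434,  0.0308]), 0.85), (array([0.5789, 0.2353, 0.1363]), 0.63)]
top 0.69 134 [[0.5578382664945672, 0.20849510772567054, 0.0853686392292461], [0.5740340838199649, 0.21185826145208267, 0.14267942579968812], [0.5977331373262806, 0.21694383511587928, 0.19347356809558722]]
top 0.6 1191 [[0.6113795927637746, -0.19379295285189563, -0.00025877244023985753], [0.6819995502783096, -0.13840093139310333, 0.06083362647738521], [0.7619145662121831, -0.08119251763077939, 0.06772403518236962]]
```

Request:
servo_tool(
  moves=[
    [[0,0,0],[0,0,0.02],30],
    [[0,0,0],[0,0,0.02],30],
    [[0,0,0],[0,0,0.007],30],
    [[0,0,0],[0,0,0.003],30],
    [[0,0,0],[0,0,0],30],
  ],
)

```text
time: 12.35
ee_pos: [0.5786, 0.2323, 0.0571]
tcp_rot: [-179.8, 0.0, 99.0]
wrist_force: [-0.0, 0.1, -1.4]
opening: 0.0428
grasp_force: 36.6
```

Request:
servo_tool(
  moves=[
    [[0,0,0],[0,0,0.002],30],
    [[0,0,0],[0,0,0.002],30],
    [[0,0,0],[0,0,0],30],
  ],
)

```text
time: 12.65
ee_pos: [0.5786, 0.2325, 0.0527]
tcp_rot: [-179.8, 0.1, 99.0]
wrist_force: [-0.5, 0.1, -2.0]
opening: 0.0431
grasp_force: 36.6
```

Request:
servo_tool(
  moves=[
    [[0,0,0],[0,0,0.0015],30],
    [[0,0,0],[0,0,0.0015],30],
    [[0,0,0],[0,0,0],30],
  ],
)

```text
time: 12.95
ee_pos: [0.5787, 0.2324, 0.0507]
tcp_rot: [-179.8, 0.1, 99.0]
wrist_force: [-2.6, -2.4, 5.2]
opening: 0.0432
grasp_force: 37.5
```

Request:
servo_tool(
  moves=[
    [[0,0,0],[0,0,0],60],
    [[0,0,0],[0,0,0],100],
    [[0,0,0],[0,0,0],100],
    [[0,0,0],[0,0,0],100],
    [[0,0,0],[0,0,-0.03],100],
    [[0,0,0],[0,0,-0.05],100],
    [[0,0,0],[0,0,-0.05],100],
    [[0,0,0],[0,0,-0.03],100],
    [[0,0,0],[0,0,0],100],
  ],
)

```text
time: 13.85
ee_pos: [0.5806, 0.2333, 0.2151]
tcp_rot: [179.8, -0.0, 99.0]
wrist_force: [1.3, 0.9, -0.4]
opening: 0.0853
grasp_force: 0.0
```

```bash
python3 - <<'E'
from h import *
print(pose()[0],get_obs()["tcp_rot"])
for n in("side","top"):
    p,d=camera(n); C=cloud(n,d); P=C[(np.hypot(C[...,0]-.58,C[...,1]-.233)<.05)&(C[...,2]>.04)&(C[...,2]<.16)]
    Q=P[P[:,2]>.125]; print(n,len(P),np.percentile(P,[1,50,99],axis=0).tolist(),"top",Q.mean(0))
    print([(world(n,r["xyz"]),r["score"]) for r in mark_of("done_mid",n)][:2])
plan((np.array([.438,.248,.19]),RV(76),4),(np.array([.438,.248,.04]),RV(76),4))
E
```

```text
[0.5806 0.2333 0.2151] [179.8093  -0.0436  98.9767]
side 903 [[0.5542190297301495, 0.21373457008111998, 0.041608634047595856], [0.5685655691663996, 0.24990445621135932, 0.1050829047765545], [0.595782439635484, 0.258895068870463, 0.13711863621611364]] top [0.5753 0.2371 0.1331]
[(array([0.573 , 0.2332, 0.0781]), 0.72), (array([ 0.6938, -0.1419,  0.0336]), 0.58)]
top 384 [[0.5528613027417831, 0.20918511138376136, 0.04316053788371023], [0.5724469308289338, 0.2268643942695972, 0.1318294864766158], [0.5988107723495381, 0.2549281339486255, 0.13923170980025187]] top [0.5756 0.2324 0.1336]
[(array([0.5781, 0.2319, 0.0785]), 0.93), (array([ 0.6914, -0.1421,  0.0334]), 0.76)]
-> [0.438 0.248 0.19 ] turn/row [-0.0845  0.038   5.7444] n 4
   [0.0093, -0.0341, 0.0047]
   [0.0058, -0.0349, 0.0047]
   [0.0023, -0.0353, 0.0046]
   [-0.0012, -0.0354, 0.0046]
-> [0.438 0.248 0.04 ] turn/row [0. 0. 0.] n 4
   [0.0, -0.0, 0.0375]
   [0.0, -0.0, 0.0375]
   [0.0, -0.0, 0.0375]
   [0.0, -0.0, 0.0375]
```

Request:
servo_tool(
  moves=[
    [[0,0,5.75],[0.0093,-0.0341,0.0047],100],
    [[0,0,5.75],[0.0058,-0.035,0.0047],100],
    [[0,0,5.75],[0.0023,-0.0353,0.0046],100],
    [[0,0,5.75],[-0.0012,-0.0354,0.0046],100],
    [[0,0,0],[0,0,0],100],
    [[0,0,0],[0,0,0.04],100],
    [[0,0,0],[0,0,0.04],100],
    [[0,0,0],[0,0,0.04],100],
    [[0,0,0],[0,0,0.02],100],
    [[0,0,0],[0,0,0.012],100],
    [[0,0,0],[0,0,0],100],
  ],
)

```text
time: 15.15
ee_pos: [0.4368, 0.2472, 0.0375]
tcp_rot: [-179.7, 0.3, 76.0]
wrist_force: [0.4, 0.9, 1.0]
opening: 0.0854
grasp_force: 0.0
```

```bash
python3 - <<'E'
from h import *
print(pose()[0],get_obs()["tcp_rot"],get_obs()["wrist_force"])
for n in("side","top"):
    p,d=camera(n)
    print([(world(n,r["xyz"]),r["score"]) for r in mark_of("next_mid",n)][:3])
E
```

```text
[0.4368 0.2472 0.0375] [-179.6585    0.2769   75.994 ] [0.419  0.8711 0.9629]
[(array([0.4392, 0.2439, 0.0585]), 0.92), (array([0.3657, 0.1477, 0.083 ]), 0.91), (array([0.6303, 0.0448, 0.0795]), 0.58)]
[(array([0.3687, 0.147 , 0.0801]), 0.69), (array([0.4357, 0.2458, 0.0567]), 0.58), (array([0.6247, 0.0421, 0.0768]), 0.55)]
```

Request:
servo_tool(
  force=35,
  moves=[
    [[0,0,0],[-0.001,0,0],60],
    [[0,0,0],[0,0,0],45],
    [[0,0,0],[0,0,0],30],
    [[0,0,0],[0,0,0],30],
    [[0,0,0],[0,0,0],30],
    [[0,0,0],[0,0,0],30],
    [[0,0,0],[0,0,-0.01],30],
    [[0,0,0],[0,0,-0.04],30],
    [[0,0,0],[0,0,-0.05],30],
    [[0,0,0],[0,0,-0.05],30],
    [[0,0,0],[0,0,-0.03],30],
    [[0,0,0],[0,0,0],30],
  ],
)

```text
time: 16.55
ee_pos: [0.4393, 0.2478, 0.2242]
tcp_rot: [179.9, -0.1, 76.0]
wrist_force: [-0.2, -0.6, -3.3]
opening: 0.0404
grasp_force: 36.5
```

```bash
python3 st.py; python3 - <<'E'
from h import *
print(pose()[0])
C=cloud("side",camera("side")[1]); p=pose()[0]
P=C[(np.hypot(C[...,0]-p[0],C[...,1]-p[1])<.05)&(C[...,2]>.05)&(C[...,2]<p[2]+.03)]; print(np.percentile(P,[.5,50,99],axis=0))
P=P[P[:,2]<np.percentile(P[:,2],.5)+.06]
print(cv2.minAreaRect(P[:,:2].astype(np.float32)))
plan((sp(0,-.005,.18),RS,9),(sp(0,-.005,.06),RS,3))
E
```

```text
16.55 seat [0.0226 0.2012 0.3104] F ey,ez 1.0175081016564815 -3.23846458717139 0.040384716284724384 36.47811813134467
[0.4393 0.2478 0.2242]
[[0.4154 0.2365 0.1858]
 [0.4285 0.2664 0.2192]
 [0.4611 0.2728 0.25  ]]
((0.43227049708366394, 0.2619110941886902), (0.05415189266204834, 0.028021812438964844), 30.990798950195312)
-> [0.4549 0.0043 0.2017] turn/row [-0.6126 -2.9579 -2.5076] n 9
   [-0.0258, 0.0083, 0.0022]
   [-0.026, 0.0071, 0.0036]
   [-0.026, 0.0059, 0.005]
   [-0.026, 0.0047, 0.0064]
   [-0.0258, 0.0035, 0.0078]
   [-0.0255, 0.0023, 0.0092]
   [-0.025, 0.0011, 0.0105]
   [-0.0245, -0.0001, 0.0118]
   [-0.0238, -0.0013, 0.013]
-> [ 0.4634 -0.0495  0.0947] turn/row [0. 0. 0.] n 3
   [0.0, -0.0, 0.04]
   [0.0, -0.0, 0.04]
   [0.0, -0.0, 0.04]
```

Request:
servo_tool(
  moves=[
    [[-0.61,-2.96,-2.5],[-0.0258,0.0083,0.0022],30],
    [[-0.61,-2.96,-2.5],[-0.026,0.0071,0.0036],30],
    [[-0.61,-2.96,-2.5],[-0.026,0.0059,0.005],30],
    [[-0.61,-2.96,-2.5],[-0.026,0.0047,0.0064],30],
    [[-0.61,-2.96,-2.5],[-0.0258,0.0035,0.0078],30],
    [[-0.61,-2.96,-2.5],[-0.0255,0.0023,0.0092],30],
    [[-0.61,-2.96,-2.5],[-0.025,0.0011,0.0105],30],
    [[-0.61,-2.96,-2.5],[-0.0245,0,0.0118],30],
    [[-0.61,-2.96,-2.5],[-0.0238,-0.0013,0.013],30],
    [[0,0,0],[0,0,0],30],
    [[0,0,0],[0,0,0],30],
  ],
)

```text
time: 17.7
ee_pos: [0.4532, 0.0039, 0.1987]
tcp_rot: [-179.7, 27.0, 99.0]
wrist_force: [0.2, -0.3, -1.8]
opening: 0.04
grasp_force: 36.5
```

```bash
python3 st.py; cat > cn.py <<'E'
from h import *
print(pose()[0],get_obs()["tcp_rot"])
t=to_seat(pose()[0])
for n in("side","top"):
    p,d=camera(n); P=cloud(n,d)-SEAT; s=np.stack([P@ex,P@ey,P@ez],-1)
    print([(to_seat(world(n,r["xyz"])),r["score"]) for r in mark_of("next_mid",n)][:1])
    for r in cut_out("next_mid",n)[:4]:
        q=s[r["mask"]&(d>0)]
        if abs(np.median(q[:,0]))<.04: print(n,"ext",np.percentile(q,[1,99],axis=0).tolist())
        if abs(np.median(q[:,0]))<.04 and n=="side":
            f=q[(q[:,1]>np.percentile(q[:,1],50))&(abs(q[:,0])<.018)&(q[:,2]<t[2]+.04)]  # front face: y vs z,x
            A=np.c_[f[:,0],f[:,2],np.ones(len(f))]; print("face slopes dx,dz deg",np.degrees(np.linalg.lstsq(A,f[:,1],rcond=None)[0][:2]),len(f))
E
python3 cn.py
```

```text
17.7 seat [-0.0017 -0.0037  0.1773] F ey,ez 0.5575697117673751 -1.7697511568069764 0.04000201899104222 36.52818686678074
[0.4532 0.0039 0.1987] [-179.6901   27.0221   98.9895]
[(array([ 0.002 , -0.0056,  0.1961]), 0.9)]
side ext [[-0.02226623473140473, -0.013964976655971434, 0.13786855982714494], [0.016973680056435445, 0.019308279699139032, 0.2589457387662271]]
face slopes dx,dz deg [ 1.0528 -0.0496] 151
side ext [[-0.017609199207437844, -0.052734334615618945, 0.017653971184947617], [-0.0034953422137383094, -0.04629200650296581, 0.050480287968412925]]
face slopes dx,dz deg [ 1.3871 -1.0812] 15
[(array([0.1729, 0.0619, 0.075 ]), 0.9)]
top ext [[-0.02223689364483215, -0.02759808521585986, 0.14449944478721807], [0.01636033279508291, 0.000663399872271582, 0.2613011746001743]]
top ext [[-0.01977647682923689, -0.06349520203317185, -6.105392119395829e-05], [0.019459922728513965, -0.02685556496509809, 0.05159694990362581]]
```

Request:
servo_tool(
  moves=[
    [[0,0,0],[0,0.001,0.03],30],
    [[0,0,0],[0,0,0.035],30],
    [[0,0,0],[0,0,0.03],30],
    [[0,0,0],[0,0,0.025],30],
    [[0,0,0],[0,0,0.01],30],
    [[0,0,0],[0,0,0.003],30],
    [[0,0,0],[0,0,0],30],
  ],
)

```text
time: 18.7
ee_pos: [0.4643, -0.0555, 0.0823]
tcp_rot: [-179.8, 27.1, 99.0]
wrist_force: [-0.6, -0.2, -1.5]
opening: 0.0403
grasp_force: 36.5
```

Request:
servo_tool(
  moves=[
    [[0,0,0],[0.0005,0,0.002],30],
    [[0,0,0],[0.0005,0,0.002],30],
    [[0,0,0],[0,0,0],30],
  ],
)

```text
time: 19.0
ee_pos: [0.4644, -0.0564, 0.0779]
tcp_rot: [-179.8, 27.1, 99.0]
wrist_force: [0.5, -0.0, -2.8]
opening: 0.0403
grasp_force: 36.5
```

```bash
python3 st.py; python3 cn.py
```

```text
19.0 seat [-0.0001 -0.0036  0.0418] F ey,ez 1.1699818970630458 -2.5682835076847805 0.04026785992035523 36.526402226882055
[ 0.4644 -0.0564  0.0779] [-179.8419   27.0739   99.0205]
[(array([-0.065 ,  0.1872,  0.1428]), 0.94)]
side ext [[-0.020746043990317386, -0.007895481592569057, 0.017444628491360407], [0.01752813449169014, 0.019623797430926775, 0.1508181108070414]]
face slopes dx,dz deg [2.492  0.9196] 71
[(array([-0.0037, -0.0053,  0.0588]), 0.73)]
top ext [[-0.02193745987496372, -0.027023273742985906, -0.0007965249532896738], [0.024011357426629118, 0.01061052793580691, 0.13775832261468185]]
top ext [[-0.012373171722054852, -0.24070357361263942, 0.001268967868622647], [0.02056631234151029, -0.17089552135226083, 0.10850473558130252]]
```

Request:
servo_tool(
  moves=[
    [[0,0,0],[0,0,0.0015],30],
    [[0,0,0],[0,0,0.0015],30],
    [[0,0,0],[0,0,0],30],
  ],
)

```text
time: 19.6
ee_pos: [0.4645, -0.0575, 0.0764]
tcp_rot: [-179.9, 27.0, 99.0]
wrist_force: [-7.3, 8.3, 13.2]
opening: 0.0403
grasp_force: 38.8
```

```bash
python3 st.py
```

```text
19.6 seat [-0.0002 -0.0038  0.04  ] F ey,ez 2.3546149999099764 16.034393953385262 0.04028184689129985 38.77992472946062
```

Request:
servo_tool(
  moves=[
    [[0,0,0],[0.001,0,-0.001],30],
    [[0,0,0],[0.0015,0,0],30],
    [[0,0,0],[0.001,0,0],30],
    [[0,0,0],[0,0,0],30],
  ],
)

```text
time: 20.0
ee_pos: [0.4645, -0.055, 0.0753]
tcp_rot: [-179.9, 27.2, 99.0]
wrist_force: [-0.6, -1.5, 6.6]
opening: 0.0406
grasp_force: 36.9
```

```bash
python3 st.py
```

```text
20.0 seat [ 0.0001 -0.0012  0.0401] F ey,ez -4.2036538489972495 5.247474241140829 0.040636368827025884 36.92546314227002
```

Touching bed and jaw lightly; release and withdraw.

Request:
servo_tool(
  moves=[
    [[0,0,0],[0,0,0],45],
    [[0,0,0],[0,0,0],60],
    [[0,0,0],[0,0,0],100],
    [[0,0,0],[0,0,0],100],
    [[0,0,0],[0,0,-0.03],100],
    [[0,0,0],[0,0,-0.05],100],
    [[0,0,0],[0,0,-0.05],100],
    [[0,0,0],[0,0,-0.02],100],
    [[0,0,0],[0,0,0],0],
  ],
)

```text
time: 20.9
ee_pos: [0.4547, 0.0143, 0.2103]
tcp_rot: [179.9, 27.0, 99.0]
wrist_force: [-0.1, 0.2, -0.1]
opening: 0.0736
grasp_force: 0.0
```

```bash
python3 st.py; python3 prof.py pics/p3.png side,top .022; python3 - <<'E'
from h import *
for n in("side","top"): print([(to_seat(world(n,r["xyz"])),r["score"]) for r in mark_of("trigger_pad",n)][:1])
plan((sp(0,-.225,.19),RS,8))
E
```

```text
20.9 seat [ 0.0014 -0.0001  0.1922] F ey,ez 0.2219837388719325 0.0039742544752674 0.07355890505269001 0.0
side lever_tip [(array([ 0.0022, -0.1159,  0.1015]), 0.41)]
side done_mid [(array([0.1541, 0.2377, 0.1653]), 0.97)]
side next_mid [(array([0.0046, 0.0009, 0.0578]), 0.97)]
side pad_face [(array([-0.0021, -0.0485,  0.0294]), 0.52)]
side seat [(array([ 0.0018, -0.0013, -0.0014]), 0.79)]
lever pts 13 [-0.0026 -0.1192  0.1076]
candle pts 95 [-0.0196 -0.0142  0.0801] [0.0192 0.024  0.1097]
fing zmin 0.23238873419537828
top lever_tip [(array([-0.0028, -0.1204,  0.102 ]), 0.47)]
top done_mid [(array([0.158 , 0.2333, 0.1633]), 0.63)]
top next_mid [(array([-0.0011,  0.0014,  0.0554]), 0.77)]
top pad_face [(array([-0.0025, -0.0559,  0.0292]), 0.65)]
top seat [(array([ 0.0006,  0.0007, -0.0014]), 0.85)]
lever pts 37 [-0.0001 -0.1243  0.1025]
candle pts 79 [-0.0199 -0.0216  0.0803] [0.0193 0.0036 0.1099]
fing zmin 0.05449182579007918
[(array([ 0.0016, -0.2215,  0.1035]), 0.63)]
[(array([ 0.001 , -0.2246,  0.1   ]), 0.59)]
-> [ 0.4849 -0.1848  0.3104] turn/row [-0.0229  0.0094  0.    ] n 8
   [-0.0281, -0.0, -0.0]
   [-0.0281, -0.0, -0.0]
   [-0.0281, -0.0, -0.0]
   [-0.0281, -0.0, -0.0]
   [-0.0281, -0.0, -0.0001]
   [-0.0281, -0.0, -0.0001]
   [-0.0281, -0.0, -0.0001]
   [-0.0281, -0.0, -0.0001]
```

View pics/p3.png

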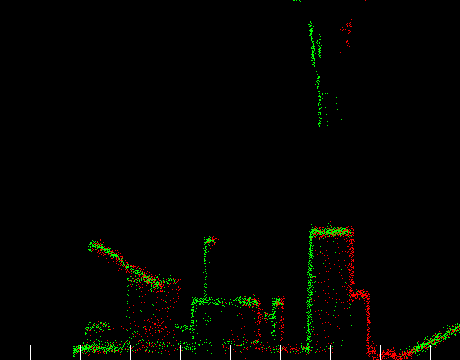

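Request:
servo_tool(
  moves=[
    [[0,0,0],[-0.028,-0.001,0],0],
    [[0,0,0],[-0.04,0,0],0],
    [[0,0,0],[-0.045,0,0],0],
    [[0,0,0],[-0.045,0,0],0],
    [[0,0,0],[-0.04,0,0],0],
    [[0,0,0],[-0.027,0,0],0],
    [[0,0,0],[0,0,0.03],0],
    [[0,0,0],[0,0,0.04],0],
    [[0,0,0],[0,0,0.04],0],
    [[0,0,0],[0,0,0.01],0],
    [[0,0,0],[0,0,0.005],0],
    [[0,0,0],[0,0,0],0],
  ],
)

```text
time: 22.8
ee_pos: [0.4927, -0.241, 0.1999]
tcp_rot: [-179.9, 27.1, 99.0]
wrist_force: [-0.6, 1.8, 0.6]
opening: -0.0002
grasp_force: 0.7
```

```bash
python3 st.py
```

```text
22.8 seat [-0.0011 -0.2253  0.0658] F ey,ez 1.3824502869416402 1.4070760951465722 -0.0001992317312776236 0.7047449215315282
```

Request:
servo_tool(
  moves=[
    [[0,0,0],[-0.001,0,0.006],0],
    [[0,0,0],[-0.001,0,0.006],0],
    [[0,0,0],[-0.001,0,0.006],0],
    [[0,0,0],[-0.001,0,0.006],0],
    [[0,0,0],[-0.001,0,0.004],0],
    [[0,0,0],[0,0,0],0],
  ],
)

```text
time: 23.4
ee_pos: [0.4966, -0.2592, 0.1783]
tcp_rot: [179.9, 27.2, 98.9]
wrist_force: [1.2, -1.5, 6.5]
opening: -0.0001
grasp_force: 2.8
```

```bash
python3 st.py
```

```text
23.4 seat [-0.0001 -0.2321  0.0381] F ey,ez -4.4125975547526135 5.060005007297119 -0.00011597811198187114 2.763449689373374
```

Request:
servo_tool(
  moves=[
    [[0,0,0],[0,0,0.003],0],
    [[0,0,0],[0,0,0.003],0],
    [[0,0,0],[0,0,0],0],
  ],
)

```text
time: 23.7
ee_pos: [0.4972, -0.2602, 0.177]
tcp_rot: [179.7, 27.2, 98.9]
wrist_force: [-12.8, 20.5, 33.8]
opening: 0.0001
grasp_force: 20.1
```

```bash
python3 st.py
```

```text
23.7 seat [ 0.0004 -0.2325  0.0364] F ey,ez 4.502312527184771 40.184037546503276 0.00013270185603613173 20.06527690216899
```

Request:
servo_tool(
  moves=[
    [[0,0,0],[0,0,-0.01],0],
    [[0,0,0],[0.002,0,-0.015],0],
    [[0,0,0],[0.003,0,-0.02],0],
    [[0,0,0],[0,0,0],0],
    [[0,0,0],[0,0,0],0],
  ],
)

```text
time: 24.2
ee_pos: [0.4923, -0.2364, 0.2086]
tcp_rot: [-179.9, 27.1, 99.0]
wrist_force: [-1.1, -0.5, -0.3]
opening: -0.0
grasp_force: 0.0
```

```bash
python3 st.py; cat > jaw.py <<'E'
from h import *
for n in("side","top"):
    p,d=camera(n); P=cloud(n,d).reshape(-1,3)-SEAT; s=np.c_[P@ex,P@ey,P@ez]
    print(n,[(m,to_seat(world(n,r["xyz"])),round(r["score"],2)) for m in("lever_tip","pad_face","next_mid","trigger_pad") for r in mark_of(m,n)[:1]])
    k=(abs(s[:,0])<.012)&(s[:,2]>.085)&(s[:,2]<.112)&(s[:,1]<-.05)&(s[:,1]>-.16); print("lever",k.sum(),np.percentile(s[k][:,1],[5,50,95]) if k.sum() else 0)
    k=(abs(s[:,0])<.018)&(s[:,2]>.036)&(s[:,2]<.056)&(s[:,1]<-.025)&(s[:,1]>-.16); print("jaw block",k.sum(),np.percentile(s[k][:,1],[2,50,98]) if k.sum() else 0)
E
python3 jaw.py
```

```text
24.2 seat [-0.0007 -0.2252  0.0756] F ey,ez -0.1818905770815879 -0.3871300542470895 -9.75526297062245e-06 0.0
side [('lever_tip', array([ 0.0027, -0.1073,  0.1015]), 0.7), ('pad_face', array([-0.0013, -0.0396,  0.029 ]), 0.42), ('next_mid', array([-0.0668,  0.1861,  0.1441]), 0.89), ('trigger_pad', array([ 0.0031, -0.2203,  0.1013]), 0.67)]
lever 60 [-0.1113 -0.1054 -0.103 ]
jaw block 341 [-0.1542 -0.0863 -0.0385]
top [('next_mid', array([0.1767, 0.0612, 0.0769]), 0.81), ('trigger_pad', array([ 0.0018, -0.2245,  0.1003]), 0.38)]
lever 0 0
jaw block 0 0
```

Request:
servo_tool(
  moves=[
    [[0,0,0],[0,0,0.012],0],
    [[0,0,0],[-0.002,0,0.01],0],
    [[0,0,0],[-0.002,0,0.01],0],
    [[0,0,0],[-0.001,0,0.008],0],
    [[0,0,0],[0,0,0.004],0],
    [[0,0,0],[0,0,0],0],
    [[0,0,0],[0,0,-0.014],0],
    [[0,0,0],[0.002,0,-0.015],0],
    [[0,0,0],[0.003,0,-0.015],0],
    [[0,0,0],[0,0,0],0],
    [[0,0,0],[0,0,0],0],
  ],
)

```text
time: 25.8
ee_pos: [0.4918, -0.2367, 0.2077]
tcp_rot: [-179.8, 27.1, 99.0]
wrist_force: [0.5, -0.4, -0.3]
opening: 0.0001
grasp_force: 0.0
```

Request:
servo_tool(
  moves=[
    [[0,0,0],[0,0,0.012],0],
    [[0,0,0],[-0.002,0,0.01],0],
    [[0,0,0],[-0.002,0,0.01],0],
    [[0,0,0],[-0.001,0,0.008],0],
    [[0,0,0],[0,0,0.004],0],
    [[0,0,0],[0,0,0],0],
    [[0,0,0],[0,0,-0.014],0],
    [[0,0,0],[0.002,0,-0.015],0],
    [[0,0,0],[0.003,0,-0.015],0],
    [[0,0,0],[0,0,0],0],
    [[0,0,0],[0,0,0],0],
  ],
)

```text
time: 26.9
ee_pos: [0.4916, -0.2368, 0.2072]
tcp_rot: [-179.7, 27.0, 99.0]
wrist_force: [0.8, -0.2, 0.3]
opening: -0.0004
grasp_force: 0.0
```

```bash
python3 st.py; python3 jaw.py
```

```text
26.9 seat [-0.0015 -0.2249  0.0743] F ey,ez -0.4014340557529186 0.1575680641190627 -0.0003582490992126233 0.0
side [('lever_tip', array([ 0.0036, -0.09  ,  0.1004]), 0.57), ('pad_face', array([ 0.0025, -0.0001, -0.001 ]), 0.68), ('next_mid', array([0.1751, 0.0612, 0.0748]), 0.71), ('trigger_pad', array([ 0.0004, -0.2202,  0.1032]), 0.5)]
lever 59 [-0.0918 -0.0855 -0.0826]
jaw block 278 [-0.153  -0.0707 -0.0418]
top [('next_mid', array([0.1763, 0.0621, 0.0776]), 0.72), ('trigger_pad', array([-0.0023, -0.2264,  0.0977]), 0.41)]
lever 0 0
jaw block 0 0
```

Request:
servo_tool(
  moves=[
    [[0,0,0],[0,0,-0.03],0],
    [[0,0,0],[-0.03,0,-0.04],0],
    [[0,0,0],[-0.05,0,-0.04],0],
    [[0,0,0],[-0.05,0,0],0],
    [[0,0,0],[-0.05,0,0],0],
    [[0,0,0],[0,0,0],0],
    [[0,0,0],[0,0,0],0],
  ],
)

```text
time: 28.1
ee_pos: [0.5083, -0.3403, 0.3756]
tcp_rot: [-179.8, 27.1, 98.9]
wrist_force: [0.1, 0.4, -0.6]
opening: -0.0003
grasp_force: 0.0
```

```bash
python3 st.py; python3 jaw.py; python3 prof.py pics/p4.png side,top .016; python3 - <<'E'
from h import *
a=cv2.imread("pics/p4.png")[210:360,60:400]; b=cv2.imread("pics/p3.png")[210:360,60:400]
p=camera("top")[0][170:300,180:450,::-1]
cv2.imwrite("pics/f.png",np.vstack([cv2.resize(a,(600,265)),cv2.resize(p,(600,289),interpolation=2)]))
E
```

```text
28.1 seat [-0.0012 -0.3947  0.1767] F ey,ez 0.5936523546294649 -0.34448789227656784 -0.0002508020696787981 0.0
side [('lever_tip', array([ 0.0023, -0.0884,  0.0991]), 0.48), ('next_mid', array([0.1741, 0.0626, 0.0789]), 0.81), ('trigger_pad', array([-0.0001, -0.2213,  0.1007]), 0.65)]
lever 58 [-0.0913 -0.0856 -0.0828]
jaw block 281 [-0.1526 -0.0717 -0.0417]
top [('lever_tip', array([-0.0002, -0.0875,  0.0995]), 0.73), ('pad_face', array([-0.0023, -0.0251,  0.028 ]), 0.45), ('next_mid', array([0.1744, 0.0612, 0.0771]), 0.92), ('trigger_pad', array([-0.0012, -0.2254,  0.0989]), 0.62)]
lever 54 [-0.0965 -0.0943 -0.0876]
jaw block 268 [-0.1087 -0.0764 -0.0266]
side lever_tip [(array([ 0.0055, -0.0885,  0.1003]), 0.71)]
side done_mid [(array([0.1509, 0.2361, 0.1681]), 0.92)]
side next_mid [(array([ 0.0021, -0.0011,  0.058 ]), 0.95)]
side pad_face []
side seat []
lever pts 40 [-0.0013 -0.0861  0.1035]
candle pts 93 [-0.0199 -0.0147  0.0803] [0.0191 0.0254 0.1092]
fing zmin 0.2569582364908853
top lever_tip [(array([-0.0054, -0.0926,  0.1028]), 0.68)]
top done_mid [(array([0.1555, 0.2344, 0.1616]), 0.95)]
top next_mid [(array([0.1755, 0.0605, 0.0752]), 0.91)]
top pad_face [(array([0.1573, 0.2336, 0.162 ]), 0.62)]
top seat [(array([ 0.0007, -0.0016,  0.0001]), 0.89)]
lever pts 37 [ 0.0002 -0.0948  0.1007]
candle pts 81 [-0.02   -0.0224  0.0808] [0.0198 0.0039 0.1094]
fing zmin 0.5043859399486252
```

View pics/f.png

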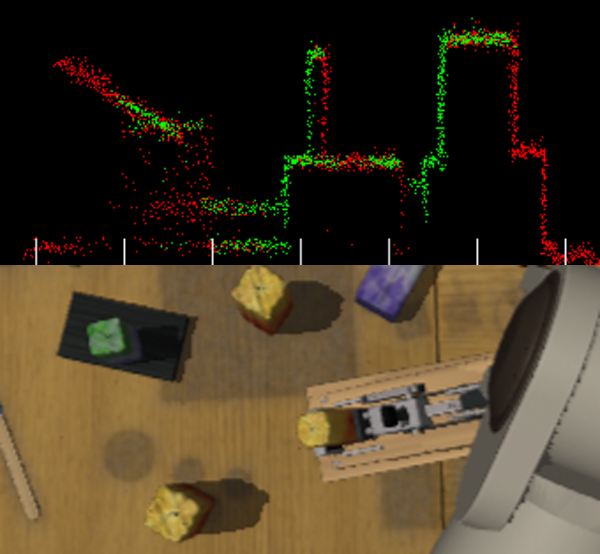

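```bash
python3 - <<'E'
from h import *
for n in("side","top"):
  for lab,d in(("start",np.load(f"{n}0.npy")),("now",camera(n)[1])):
    P=cloud(n,d).reshape(-1,3)-SEAT; s=np.c_[P@ex,P@ey,P@ez]
    f=lambda z0,z1,y0,y1,q:(lambda a:(len(a),np.percentile(a,q) if len(a) else None))(s[(abs(s[:,0])<.012)&(s[:,2]>z0)&(s[:,2]<z1)&(s[:,1]>y0)&(s[:,1]<y1)][:,1])
    print(n,lab,"lever",f(.08,.106,-.13,-.06,50),"block front",f(.046,.055,-.08,-.034,97),"blk back",f(.035,.05,-.13,-.08,50),"candle",f(.06,.1,-.035,-.01,50),f(.06,.1,.01,.035,50))
E
```

```text
side start lever (37, np.float64(-0.08507251949759054)) block front (96, np.float64(-0.04597162563625407)) blk back (34, np.float64(-0.08707312674852895)) candle (0, None) (50, np.float64(0.02166801949764976))
side now lever (35, np.float64(-0.08470863722959131)) block front (95, np.float64(-0.043556275749513956)) blk back (34, np.float64(-0.08833613563094261)) candle (0, None) (51, np.float64(0.021743197681744333))
top start lever (37, np.float64(-0.09476961901811985)) block front (46, np.float64(-0.04397431843989804)) blk back (68, np.float64(-0.10200616009734123)) candle (57, np.float64(-0.021566070079470586)) (0, None)
top now lever (34, np.float64(-0.0948917494769107)) block front (44, np.float64(-0.045321308289767236)) blk back (62, np.float64(-0.10137999773306612)) candle (59, np.float64(-0.019887377428671218)) (0, None)
```

Grip is marginal (this candle is 2–3 mm thinner than the first), so I'll give one more stroke.

Request:
servo_tool(
  moves=[
    [[0,0,0],[0.05,0,0],0],
    [[0,0,0],[0.05,0,0],0],
    [[0,0,0],[0.05,0,0.025],0],
    [[0,0,0],[0.02,0,0.035],0],
    [[0,0,0],[0,0,0.035],0],
    [[0,0,0],[0,0,0],0],
  ],
)

```text
time: 29.95
ee_pos: [0.4901, -0.2361, 0.2139]
tcp_rot: [-179.4, 26.9, 99.2]
wrist_force: [-0.3, 0.2, -0.1]
opening: 0.0002
grasp_force: 0.0
```

```bash
python3 st.py
```

```text
29.95 seat [-0.0029 -0.2271  0.0807] F ey,ez 0.2038151484913379 0.040782180108963895 0.00020569210875779676 0.0
```

Request:
servo_tool(
  moves=[
    [[0,0,0],[0.001,0.002,0.016],0],
    [[0,0,0],[-0.002,0,0.01],0],
    [[0,0,0],[-0.002,0,0.01],0],
    [[0,0,0],[-0.001,0,0.007],0],
    [[0,0,0],[0,0,0.003],0],
    [[0,0,0],[0,0,0],0],
  ],
)

```text
time: 30.55
ee_pos: [0.4986, -0.2618, 0.1835]
tcp_rot: [179.9, 27.4, 98.8]
wrist_force: [0.2, -1.7, 11.6]
opening: -0.0
grasp_force: 4.5
```

```bash
python3 st.py
```

```text
30.55 seat [ 0.0016 -0.237   0.0414] F ey,ez -6.802661908241207 9.516980028507634 -4.467728421205249e-05 4.453427908010781
```

Request:
servo_tool(
  moves=[
    [[0,0,0],[0.001,0,0.003],0],
    [[0,0,0],[0,0,0.002],0],
    [[0,0,0],[0,0,0],0],
  ],
)

```text
time: 30.85
ee_pos: [0.4991, -0.2634, 0.1795]
tcp_rot: [179.8, 27.4, 98.7]
wrist_force: [-2.6, -2.8, 15.9]
opening: -0.0002
grasp_force: 6.7
```

```bash
python3 st.py
```

```text
30.85 seat [ 0.0018 -0.2367  0.037 ] F ey,ez -9.292434861718442 13.061495281802387 -0.00018241868134219938 6.664707460440695
```

Release and withdraw.

Request:
servo_tool(
  moves=[
    [[0,0,0],[0.001,0,-0.014],0],
    [[0,0,0],[0.002,0,-0.015],0],
    [[0,0,0],[0.002,0,-0.016],0],
    [[0,0,0],[0,0,-0.03],0],
    [[0,0,0],[-0.03,0,-0.04],0],
    [[0,0,0],[-0.05,0,-0.04],0],
    [[0,0,0],[-0.05,0,0],0],
    [[0,0,0],[-0.05,0,0],0],
    [[0,0,0],[0,0,0],0],
    [[0,0,0],[0,0,0],0],
  ],
)

```text
time: 31.85
ee_pos: [0.5103, -0.3409, 0.38]
tcp_rot: [-179.9, 27.1, 98.9]
wrist_force: [-0.1, 0.5, -0.3]
opening: -0.0002
grasp_force: 0.0
```

```bash
python3 st.py; python3 - <<'E'
from h import *
for n in("side","top"):
    p,d=camera(n)
    P=cloud(n,d).reshape(-1,3)-SEAT; s=np.c_[P@ex,P@ey,P@ez]
    f=lambda z0,z1,y0,y1,q:(lambda a:(len(a),np.percentile(a,q) if len(a) else None))(s[(abs(s[:,0])<.012)&(s[:,2]>z0)&(s[:,2]<z1)&(s[:,1]>y0)&(s[:,1]<y1)][:,1])
    print(n,"lever",f(.08,.106,-.13,-.05,50),"low/high",f(.08,.09,-.13,-.05,50),f(.1,.11,-.13,-.05,50),"candle lo/hi",f(.06,.08,-.035,-.01,50),f(.09,.11,-.035,-.01,50),f(.06,.08,.01,.035,50),f(.09,.11,.01,.035,50))
    print([(m,to_seat(world(n,r["xyz"])),round(r["score"],2)) for m in("next_mid","trigger_pad","done_mid") for r in mark_of(m,n)[:3]])
E
```

```text
31.85 seat [ 0.0007 -0.3975  0.1802] F ey,ez 0.6359994408444654 -0.038784207309246685 -0.0001920288302414942 0.0
side lever (36, np.float64(-0.07526544809828006)) low/high (12, np.float64(-0.07564577894985966)) (30, np.float64(-0.07666689397954987)) candle lo/hi (0, None) (1, np.float64(-0.016559617878618434)) (26, np.float64(0.021545240994165042)) (25, np.float64(0.02178553844526595))
[('next_mid', array([-0.0656,  0.1873,  0.1457]), 0.97), ('next_mid', array([0.0031, 0.002 , 0.0582]), 0.75), ('next_mid', array([ 0.2069, -0.2296, -0.1618]), 0.53), ('trigger_pad', array([ 0.0013, -0.2207,  0.1025]), 0.75), ('done_mid', array([ 0.2108, -0.0908, -0.0547]), 0.89), ('done_mid', array([0.1541, 0.2363, 0.1652]), 0.78)]
top lever (33, np.float64(-0.0852281360797537)) low/high (8, np.float64(-0.08546255889589258)) (23, np.float64(-0.08401101270403093)) candle lo/hi (26, np.float64(-0.020346274081714077)) (30, np.float64(-0.019898515045305647)) (0, None) (0, None)
[('next_mid', array([-0.0651,  0.1887,  0.1426]), 0.84), ('next_mid', array([-0.0021, -0.    ,  0.0565]), 0.67), ('next_mid', array([0.1773, 0.0606, 0.0737]), 0.61), ('trigger_pad', array([-0.0018, -0.228 ,  0.1005]), 0.41), ('trigger_pad', array([0.1563, 0.2624, 0.1182]), 0.4), ('trigger_pad', array([0.0005, 0.0007, 0.0554]), 0.39), ('done_mid', array([0.1579, 0.2362, 0.1633]), 0.82), ('done_mid', array([ 0.2093, -0.0918, -0.0554]), 0.78)]
```

Jaw advanced another 9.6 mm, so the pad is squeezed about 11 mm. The candle is square, and lever and trigger are at rest.

```bash
python3 -c "
from workcell import *
print(job_done())"
```

```text
the job is handed in; nothing more can be done
None
```

The job is handed in, with no verdict returned: at the last look the finished candle stood upright on the dark block and the other was square in the cradle, pad squeezed an estimated 11 mm, trigger and lever at rest; I never went near the spool or pillar but did not re-measure them.

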